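Load busbars into the assembly jig and screw down the keeper strap

ROBOT

A 6-joint arm with a two-finger parallel gripper is mounted at the origin on the work surface. World frame = base frame: x ahead of the robot, y to its left, z up, the work surface at z = 0. Lengths are in m, angles in rad, forces in N, time in s.
With the tool pointing down it reaches from about 0.3 to 0.875 m from the base axis. Payload 6.4 kg.
Tool frame: the origin (TCP) lies on the centre line of the jaws, within the pads' length; the fingertips stand 8 mm ahead of it and the grasp point (between the pads) lies 11 mm behind it; z points along the fingers, y is the line along which they close (so a half turn about z gives the same grasp; the last joint's range is limited). The gripper opens to 85 mm and grips with 20 to 120 N. Pads are 22 mm wide; open, the fingers measure 114 mm over their backs; the gripper's body (76 mm by 85 mm) begins 54 mm behind the grasp point. The pads swing forward as they close: fully open they stand 13 mm farther back than shut.
Start: joints at [1.033, 0.181, 1.607, -0, 1.354, -0.206], TCP at [0.187, 0.544, 0.21] pointing down, gripper open.
Joint ranges: [-2.99, 2.99], [-0.89, 2.07], [0.3, 2.58], [-1.14, 4.28], [0, 2.63], [-3.12, 3.12]. Speed limits (rad/s): [2.57, 2.57, 3.01, 3.14, 3.14, 3.14].

INTERFACE

Orientations are given as a unit quaternion [w, x, y, z].
In Python, from bench import ctrl gives the robot as it stands.
- The arm moves only by the shell command python3 -m handwheel 'ROWS' [OPENING]. ROWS is JSON, a list that holds one entry, the list of rows, each a list of 4 numbers: the shift along the tool's x, y, z each as a share of 20 cm, from -1 to 1, then the turn about the tool's z as a share of 1.5 rad, from -1 to 1. In form: [[[x, y, z, twist], ...]]. A call has 1 to 10 rows; each row is the pose to reach, as a shift and turn from the pose commanded when the call began, along the tool's axes at that moment; what a row does not reach only later rows make up. A row lasts 1/8 s, in which the tool goes at most 62.5 mm and 10.7 degrees, less where a joint would pass 70% of its speed; a pose out of reach is approached as far as the arm can. A call with a number of a shift or a turn outside -1 to 1 is refused whole. A call with a gripper value outside its range is refused whole. OPENING is the finger opening in mm, from 0 to 85.4, set as the call begins (- or left out, the last holds). The fingers move at their own pace and stop on an object; the grip force is fixed at half the most. Time passes only in rows, so rows that repeat a pose let the fingers close. It gives the time, the measured TCP pose, the force, the opening and the grip force at its end, in the units of the state.
- ctrl.get_obs(): the state, without advancing time (a new reading comes with each control period).
- ctrl.camera(name): name is "scene" or "top"; returns a dict with "color" (384x512x3 uint8, red, green, blue), "range_z" (384x512 float32, m along the optical axis (not along the pixel's ray), 0 where there is no reading), "K" (3x3 intrinsics, pixels), "distortion" ([k1, k2, p1, p2, k3] as OpenCV has them; the pictures are not rectified), "pose" (4x4, takes a point from camera to world coordinates). Camera axes: x right, y down, z forward; pixel columns grow to the right and rows downward; lengths in m; the calibration is good to about 2 mm. A picture is of the moment at which its call begins.
- ctrl.hand_in(): hands the job in; it is judged then, once.
The state is a dict: "time_s": time; "q": joint angles; "dq": joint speeds; "joint_efforts": joint torques, N m; "eef_pos": TCP position; "eef_rot": TCP orientation; "wrist_force": force on the tool from outside, world axes, zero at the start; "torque": the same for the moment, N m; "opening": opening from 0.0 (shut) to 1.0 (fully open); "grasp_force": force on a finger pad.
Only numpy, scipy, OpenCV 4.12 (cv2) and the standard library are available. Lean on these libraries where they do the work, as an engineer would, in place of code of your own. Each camera call takes 0.05 s, during which the arm holds its last target. There are 200 camera calls.

TASK

Clear the yellow transport spacers out of the jig into the blue bin and lay every copper busbar flat in a channel of its own, its end pushed under the raised strap fully against the grey end stop and its long side flush against that channel's blue fence (the fence on the channel's left, seen from the robot). Only once all busbars are seated, push the red captive screw-knob down against its spring, start its thread by turning it clockwise, and turn it fully home so that the strap stays down over the bars. Leave the capacitor, screwdriver and white tray where they are.

Things in the scene. Friction and masses are not known exactly. Their poses are not given: they have to be found in the camera images.
- jig: fixed aluminium jig; x runs along its channels to the end stop. Origin on the underside; bed x -130..100, y -132..132 mm, top at 10 mm. A grey end-stop block (full width, 14 mm above the bed) has its front face at x = 45 mm. Three blue fences, 5 mm high, 8 mm thick, x -130..45 mm, each with a 77 mm wide channel on its -y side
- channel1 (a point): inner corner of channel 1 at bed height (10 mm above the table), where the fence face (looking to -y of the jig) meets the end-stop face (looking to -x). A seated busbar's centre lies 55 mm to -x and 12 mm to -y of it in the jig's frame. Axes as the jig's
- channel2 (a point): inner corner of channel 2 at bed height (10 mm above the table), where the fence face (looking to -y of the jig) meets the end-stop face (looking to -x). A seated busbar's centre lies 55 mm to -x and 12 mm to -y of it in the jig's frame. Axes as the jig's
- channel3 (a point): inner corner of channel 3 at bed height (10 mm above the table), where the fence face (looking to -y of the jig) meets the end-stop face (looking to -x). A seated busbar's centre lies 55 mm to -x and 12 mm to -y of it in the jig's frame. Axes as the jig's
- bar1: copper busbar 110 x 24 x 14 mm (long axis x), 0.3 kg, lying flat; both ends alike. Origin: centre of its underside. Two or three of the three are present
- bar2: copper busbar 110 x 24 x 14 mm (long axis x), 0.3 kg, lying flat; both ends alike. Origin: centre of its underside. Two or three of the three are present
- bar3: copper busbar 110 x 24 x 14 mm (long axis x), 0.3 kg, lying flat; both ends alike. Origin: centre of its underside. Two or three of the three are present
- spacer1: yellow plastic transport spacer block 60 x 24 x 24 mm (long axis x), 50 g, lying in a jig channel at the start. Origin: centre of its underside. One or two of the three are present
- spacer2: yellow plastic transport spacer block 60 x 24 x 24 mm (long axis x), 50 g, lying in a jig channel at the start. Origin: centre of its underside. One or two of the three are present
- spacer3: yellow plastic transport spacer block 60 x 24 x 24 mm (long axis x), 50 g, lying in a jig channel at the start. Origin: centre of its underside. One or two of the three are present
- bin: blue open bin 170 (x) x 140 (y) x 55 mm high, walls 4 mm, fixed on the table. Origin: centre of its underside
- strap_mid (a point): middle of the underside of the steel keeper strap, a plate 78 (x) x 256 (y) x 6 mm across the back of the jig, over jig x 15 to 93 mm: it overhangs the last 30 mm of each channel. Raised, its underside is 22 mm above the bed (8 mm over a busbar); screwed home, about 16 mm above the bed. Axes as the jig's
- strap (a joint): how far the sprung strap (with its knob) is pushed down, m: 0 raised, up to 0.0085. The spring lifts it again with 6 to 10 N unless the screw holds it. The thread holds it at about 0.0045 just after starting, 0.0056 when home
- knob (a joint): turn of the captive screw-knob, rad, growing clockwise seen from above: 0 to 0.25 at the start, hard end at 2.6. Raised, it is blocked at about 0.4; it turns further only while pushed down at least 5.5 mm, and from about 0.6 on the thread holds the strap down
- knob_grip (a point): centre of the knob's grip: a red wing 46 mm long (this frame's x, turning with the knob), 12 mm thick (y), reaching 13 mm below and above this point, on a dark round flange of radius 27 mm on the strap. Its upright axis is at x = 68, y = 0 mm in the jig's frame; raised, this point is 57 mm above the table
- capacitor: round aluminium capacitor, radius 32 mm, 70 mm high (78 with terminals), standing; bystander. Origin: centre of its underside
- screwdriver: screwdriver lying on the bench; bystander
- parts_tray: white open tray 100 x 80 x 30 mm; bystander. Origin: centre of its underside

How it is judged:
By the outcome, as a careful person would: the job done as asked, in the order asked, and still so for the second after the job is handed in, with the robot touching nothing.
Of bar1, bar2, bar3 only 2 to 3 are there at a start; the rules pass over those that are not, and their reading is None.
Of spacer1, spacer2, spacer3 only 1 to 2 are there at a start; the rules pass over those that are not, and their reading is None.
At some moment in a run one of bar1, bar2, bar3 may be knocked a few centimetres aside while the robot is not near it.
Once in a run the grip may slacken for a moment while it holds something.
It also fails if it takes over 210 s, if anything falls off the work surface, if the arm or the gripper's body presses on something with over 40 N, if the wrist force passes 120 N, or if a joint passes its speed limit or range.

## Working session

There is one attempt and no reset: what is moved stays moved. The work goes in short steps, Python scripts to look and compute and a shell command to move; the robot and the scene stay as the last step left them, time stands still between calls to the robot, and variables do not carry over. Pictures are saved under pics/ and viewed, at most 14 in all, crops included, and the job is handed in when it is done.

```bash
ls; mkdir -p pics; cat > h.py <<'E'
import numpy as np, cv2
from bench import ctrl
def cam(n):
    return ctrl.camera(n)
def save(c,name): cv2.imwrite('pics/'+name, c['color'][:,:,::-1])
def ray(c,uv):
    p=cv2.undistortPoints(np.array(uv,float).reshape(-1,1,2),np.array(c['K'],float),np.array(c['distortion'],float)).reshape(-1,2)
    d=np.c_[p,np.ones(len(p))]@c['pose'][:3,:3].T
    return c['pose'][:3,3],d
def onz(c,uv,z):
    o,d=ray(c,uv); return o+d*((z-o[2])/d[:,2])[:,None]
def pts(c,uv):
    o,d=ray(c,uv); uv=np.array(uv,int).reshape(-1,2)
    return o+d*c['range_z'][uv[:,1],uv[:,0]][:,None]
def blobs(c,lo,hi,amin=60):
    h=cv2.cvtColor(c['color'],cv2.COLOR_RGB2HSV)
    m=cv2.inRange(h,np.array(lo),np.array(hi))
    cs,_=cv2.findContours(m,cv2.RETR_EXTERNAL,cv2.CHAIN_APPROX_NONE)
    return m,[k for k in cs if cv2.contourArea(k)>amin]
E
python3 - <<'E'
from h import *
a=cam('scene');b=cam('top')
save(a,'s0.png');save(b,'t0.png')
np.set_printoptions(precision=3,suppress=True)
for c in(a,b): print(c['pose'],c['K'][0],c['distortion'],(c['range_z']>0).mean())
o=ctrl.get_obs();print(o)
E
```

```text
pics
[[-0.854  0.421 -0.306  1.023]
 [ 0.521  0.691 -0.502  0.648]
 [-0.    -0.588 -0.809  1.156]
 [ 0.     0.     0.     1.   ]] [445.702   0.    259.548] [0.013 0.    0.    0.    0.   ] 0.9959920247395834
[[-0.001 -0.998  0.058  0.549]
 [-1.     0.001  0.001 -0.053]
 [-0.002 -0.058 -0.998  1.252]
 [ 0.     0.     0.     1.   ]] [490.138   0.    254.573] [-0.008  0.     0.     0.     0.   ] 0.9962412516276041
{'time_s': 0.1, 'q': array([ 1.033,  0.181,  1.608,  0.   ,  1.354, -0.206]), 'dq': array([ 0.001, -0.002, -0.002,  0.001,  0.002, -0.   ]), 'joint_efforts': array([  0.001, -44.587, -35.224,  -0.   ,   0.004,   0.   ]), 'eef_pos': array([0.187, 0.543, 0.21 ]), 'eef_rot': array([-0.   ,  0.165,  0.986, -0.001]), 'wrist_force': array([-0.515,  0.389, -0.537]), 'torque': array([-0.022,  0.027, -0.008]), 'grasp_force': 0.0, 'opening': 0.9969056186901736}
```

```bash
python3 -c "
import cv2
for n in('s0','t0'):
    i=cv2.imread(f'pics/{n}.png');cv2.imwrite(f'pics/{n}b.png',cv2.resize(i,(800,600),interpolation=2))"
```

```text
(no output)
```

View pics/s0b.png

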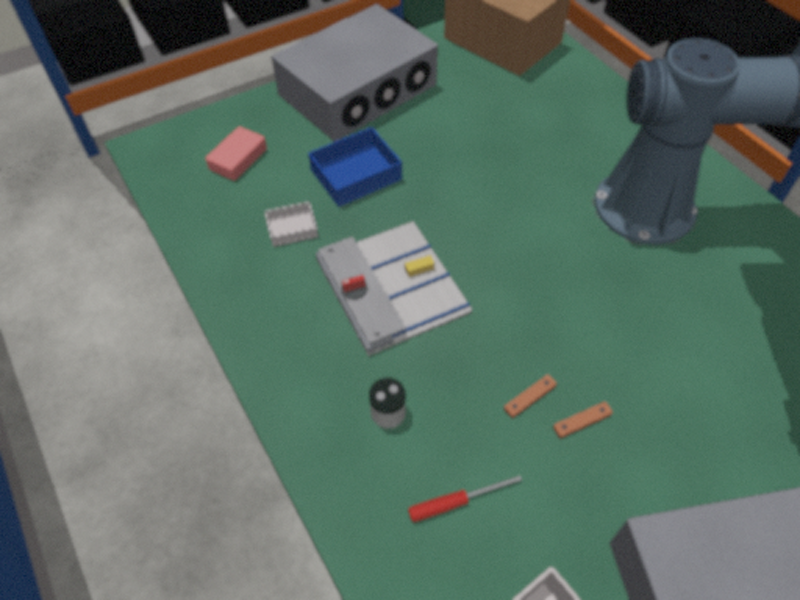

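View pics/t0b.png

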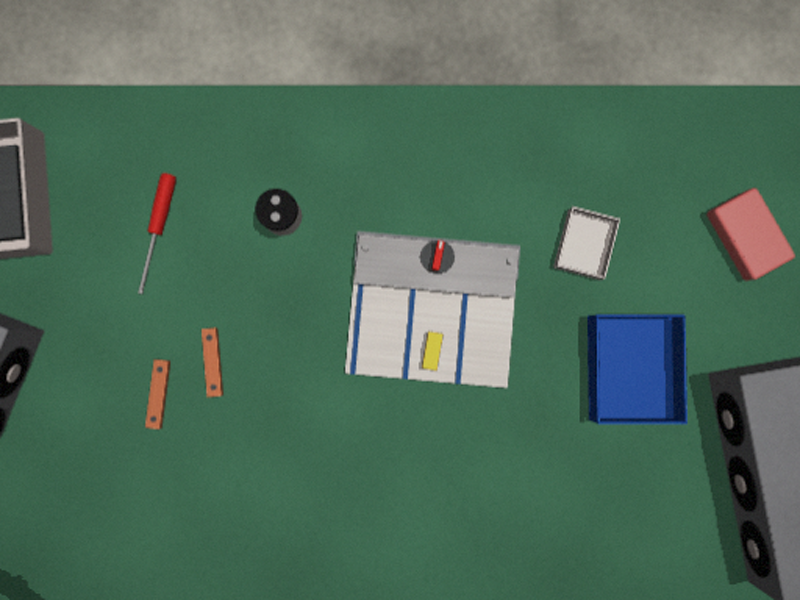

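Scene view: spacer in the middle channel, two bars, bin, tray, capacitor and knob. Top view (800-px scale): spacer (432,351), bars (157,394) and (212,362), bin (637,369), knob (437,255), and jig with fences at x≈357, 408 and 461.

```bash
cat > meas.py <<'E'
from h import *
np.set_printoptions(precision=4,suppress=True)
R={'spacer':((20,120,90),(35,255,255)),'bars':((5,90,90),(17,190,255)),'blue':((108,120,50),(125,255,255)),'red':((0,200,100),(4,255,255)),'jig':((0,0,120),(180,40,255))}
def tri(a,b,ua,ub):
    o1,d1=ray(a,ua);o2,d2=ray(b,ub);d1=d1[0];d2=d2[0]
    s=np.linalg.lstsq(np.c_[d1,-d2],o2-o1,rcond=None)[0]
    p,q=o1+s[0]*d1,o2+s[1]*d2
    return (p+q)/2,np.linalg.norm(p-q)
def rect(c,k,z):
    w=onz(c,k.reshape(-1,2),z)[:,:2]
    (x,y),(l,s),an=cv2.minAreaRect((w*1000).astype(np.float32))
    if l<s: l,s,an=s,l,an+90
    an=(an+90)%180-90
    return np.array([x,y]),(l,s),an
def hgt(c,k):
    m=np.zeros(c['range_z'].shape,np.uint8);cv2.drawContours(m,[k],-1,255,-1);m=cv2.erode(m,np.ones((3,3)))
    v,u=np.where(m>0);p=pts(c,np.c_[u,v]) if len(u) else np.zeros((1,3))
    return np.median(p,0)
E
python3 - <<'E'
from meas import *
a=cam('scene');b=cam('top')
zs={'spacer':.034,'bars':.014,'blue':.015,'red':.07,'jig':.01}
for n,(lo,hi) in R.items():
    for cn,c in(('top',b),('scene',a)):
        for k in blobs(c,lo,hi,40)[1]:
            M=cv2.moments(k);print(n,cn,np.array([M['m10'],M['m01']])/M['m00'],cv2.contourArea(k),'med',hgt(c,k),*( rect(c,k,zs[n]) if cn=='top' else ()))
E
```

```text
spacer top [276.2932 224.3077] 195.0 med [ 0.5328 -0.1043  0.0356] [ 532.3064 -105.0208] (57.77888107299805, 23.64998435974121) -9.63970947265625
spacer scene [268.2216 169.7244] 89.5 med [ 0.5352 -0.0976  0.0335]
bars top [100.1688 251.9496] 397.0 med [0.4627 0.3368 0.0155] [462.8996 337.3331] (110.30785369873047, 25.673511505126953) -6.565460205078125
bars top [135.1782 231.5295] 390.0 med [0.5152 0.2496 0.0156] [514.101 249.739] (110.07261657714844, 25.50432777404785) 5.369894504547119
bars scene [372.4056 268.3636] 297.5 med [0.4652 0.3404 0.015 ]
bars scene [338.6655 253.3177] 277.5 med [0.5168 0.2539 0.0147]
bars scene [482.9365  95.5369] 677.0 med [-0.9431 -0.2725 -0.4896]
bars scene [386.8816  22.0954] 683.0 med [-0.9409 -1.051  -0.4822]
bars scene [333.7356   4.8259] 367.5 med [-0.0649 -0.5795  0.1604]
bars scene [136.4429  35.6022] 2404.5 med [ 0.4626 -1.7397 -0.4884]
blue top [407.4886 235.9971] 4151.0 med [ 0.5019 -0.4379  0.0068] [ 502.4485 -435.3051] (170.49859619140625, 157.35433959960938) -0.08349609375
blue scene [  8.3944 354.0137] 1050.0 med [ 1.5781 -0.2416 -0.584
[... 1149 characters left out ...]
331.12939453125, 144.17630004882812) 89.9217529296875
jig scene [347.9985 375.7211] 327.5 med [0.7095 0.5283 0.0525]
jig scene [463.3539 351.1051] 6180.5 med [0.474  0.6353 0.1203]
jig scene [315.8027 310.8427] 62.5 med [0.6656 0.359  0.0147]
jig scene [278.2949 206.5317] 160.5 med [0.575  0.0265 0.0101]
jig scene [248.3306 179.5865] 4074.0 med [ 0.609  -0.0983  0.0204]
jig scene [185.5159 140.7346] 559.5 med [ 0.7013 -0.3743  0.0055]
jig scene [ 83.0995 247.2143] 37832.5 med [ 1.2002 -0.634  -0.7505]
jig scene [184.4486  42.6823] 5041.0 med [ 0.3982 -0.7559  0.1184]
jig scene [88.4339 18.406 ] 89.5 med [ 0.6323 -2.0015 -0.4863]
jig scene [ 6.2398 18.5685] 360.0 med [ 1.0705 -2.4755 -0.5775]
```

```bash
cat > jig.py <<'E'
from meas import *
a=cam('scene');b=cam('top')
h=cv2.cvtColor(b['color'],cv2.COLOR_RGB2HSV)
# red knob
for n,c in(('top',b),('scene',a)):
    hh=cv2.cvtColor(c['color'],cv2.COLOR_RGB2HSV)
    m=(((hh[:,:,0]<6)|(hh[:,:,0]>174))&(hh[:,:,1]>170)&(hh[:,:,2]>90)).astype(np.uint8)
    for k in cv2.findContours(m,0,1)[0]:
        if cv2.contourArea(k)>15:
            M=cv2.moments(k);u=[M['m10']/M['m00'],M['m01']/M['m00']]
            print('red',n,u,cv2.contourArea(k),hgt(c,k),rect(c,k,.07))
# blue fences: top view fit lines at z=.015; scene view too
bl=cv2.inRange(h,np.array((100,90,40)),np.array((125,255,255)))
cs,_=cv2.findContours(bl,0,cv2.CHAIN_APPROX_NONE)
for n,c in(('top',b),('scene',a)):
    hh=cv2.cvtColor(c['color'],cv2.COLOR_RGB2HSV)
    m=cv2.inRange(hh,np.array((100,60,40)),np.array((125,255,255)))
    for k in cv2.findContours(m,0,cv2.CHAIN_APPROX_NONE)[0]:
        if len(k)<25: continue
        r=rect(c,k,.015)
        if r[1][1]<25 and 300<r[0][0]<800: print('fence',n,r,cv2.contourArea(k),hgt(c,k))
# bed: white mask at z=.01, hull of jig; edges
m=cv2.inRange(h,np.array((0,0,120)),np.array((180,60,255)))|bl
k=[k for k in cv2.findContours(m,0,cv2.CHAIN_APPROX_NONE)[0] if cv2.pointPolygonTest(k,(277,210),False)>0][0]
w=onz(b,k.reshape(-1,2),.010)[:,:2]*1000
th=np.radians(-5.1);ex=np.array([np.cos(th),np.sin(th)]);ey=np.array([-ex[1],ex[0]])
O=np.array([614.,-110.])
j=np.c_[(w-O)@ex,(w-O)@ey]
def fit(s,ax):
    q=w[s];vx,vy,x0,y0=cv2.fitLine(q.astype(np.float32),cv2.DIST_HUBER,0,.01,.01).ravel()
    return np.median(j[s][:,ax]),np.degrees(np.arctan2(vy,vx)),s.sum()
print('front',fit((j[:,0]<-115)&(abs(j[:,1])<110),0))
for s in(1,-1): print('side',s,fit((s*j[:,1]>115)&(j[:,0]>-110)&(j[:,0]<0),1))
print('jigframe ref',O)
# strap edge front via brightness gradient: bed white->grey
g=cv2.cvtColor(b['color'],cv2.COLOR_RGB2GRAY)
print('white jig hgt')
cv2.imwrite('pics/jz.png',cv2.resize(b['color'][140:255,210:345,::-1],None,fx=5,fy=5,interpolation=2))
E
python3 jig.py
```

```text
red top [279.57, 165.07333333333332] 50.0 [ 0.6732 -0.1115  0.072 ] (array([ 680.1026, -113.0419]), (44.458431243896484, 11.274372100830078), -10.456031799316406)
red top [103.0625, 129.7109375] 320.0 [0.772  0.3319 0.0252] (array([762.1407, 317.9725]), (93.952392578125, 23.829622268676758), -12.947517395019531)
red scene [279.83715596330273, 323.3792048929663] 218.0 [0.7741 0.3392 0.0247] (array([781.8429, 351.5396]), (89.0501937866211, 19.605867385864258), -10.675697326660156)
fence top (array([ 551.7268, -152.9322]), (144.5332489013672, 8.158263206481934), -5.19683837890625) 128.5 [ 0.5501 -0.1528  0.0159]
fence top (array([559.4861, -68.1974]), (144.138916015625, 8.194585800170898), -5.077140808105469) 126.5 [ 0.5603 -0.0673  0.0161]
fence top (array([567.1406,  16.5509]), (144.4324493408203, 8.20999526977539), -5.172637939453125) 126.0 [0.5666 0.0159 0.0161]
fence scene (array([573.4344,  17.5639]), (154.74070739746094, 5.796846389770508), -4.9174041748046875) 24.5 [0. 0. 0.]
fence scene (array([553.5268, -66.0486]), (132.3393096923828, 6.142063617706299), -3.6389083862304688) 15.5 [0. 0. 0.]
fence scene (array([ 548.0081, -150.6609]), (132.4872283935547, 5.30721378326416), -5.0103302001953125) 14.0 [0. 0. 0.]
front (np.float64(-130.04712525057474), np.float32(84.75482), np.int64(89))
side 1 (np.float64(133.4899510239265), np.float32(-4.9490075), np.int64(43))
side -1 (np.float64(-128.29695788634893), np.float32(-5.2336106), np.int64(43))
jigframe ref [ 614. -110.]
white jig hgt
```

View pics/jz.png

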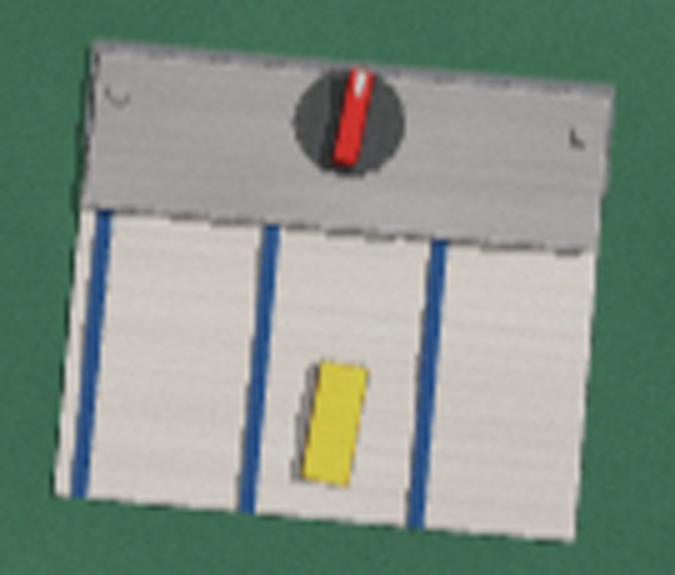

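The close-up shows three fences, one spacer in the middle channel, and the knob wing almost aligned with the jig. The jig fit gives O≈(0.614,-0.107) and yaw≈-5.1°. The knob axis and the fence spacing (85 mm) match the text.

```bash
cat > go.py <<'E'
# go.py x y z yaw_deg_of_tool_y : prints shares from current measured pose
import sys,numpy as np
from scipy.spatial.transform import Rotation as Ro
from bench import ctrl
O=np.array([.6142,-.1074]);th=np.radians(-5.13);ex=np.array([np.cos(th),np.sin(th)]);ey=np.array([-ex[1],ex[0]])
def J(x,y): return O+x/1e3*ex+y/1e3*ey
if __name__=='__main__':
    o=ctrl.get_obs();w,x,y,z=o['eef_rot'];R=Ro.from_quat([x,y,z,w]).as_matrix()
    t=np.array([float(v) for v in sys.argv[1:4]]);
    if len(sys.argv)>5: t[:2]=J(t[0]*1e3,t[1]*1e3)
    d=R.T@(t-o['eef_pos'])
    yw=np.degrees(np.arctan2(R[1,1],R[0,1]))
    tw=yw-float(sys.argv[4]); tw=(tw+90)%180-90
    print('target',t.round(4),'at',o['eef_pos'].round(4),'yawy',yw.round(2),'jig',((o['eef_pos'][:2]-O)@np.c_[ex,ey]*1e3).round(1),'t',round(o['time_s'],1),'F',o['wrist_force'].round(1),'op',round(o['opening']*85.4,1))
    print('shares',(d/.2).round(3),'twist',round(np.radians(tw)/1.5,3),'q6',o['q'][5].round(2))
E
python3 -m handwheel '[[[-0.3,-0.28,0,0],[-0.6,-0.56,0,0],[-0.9,-0.84,0,0],[-0.9,-0.84,0,0],[-0.9,-0.84,0,0]]]' 50
python3 -m handwheel '[[[-0.3,-0.28,0,0],[-0.6,-0.56,0,0],[-0.9,-0.84,0,0],[-0.9,-0.84,0,0],[-0.9,-0.84,0,0]]]'
python3 -m handwheel '[[[-0.3,-0.28,0,0],[-0.6,-0.56,0,-0.05],[-0.88,-0.83,0,-0.11],[-0.88,-0.83,0,-0.11],[-0.88,-0.83,0,-0.11],[-0.88,-0.83,0,-0.11]]]'
python3 go.py .5323 -.105 .026 80.4
```

```text
time_s: 0.92
eef_pos: [0.3047, 0.3233, 0.2107]
eef_rot: [0.001, 0.168, 0.986, -0.0]
wrist_force: [-0.1, -0.6, 0.3]
opening: 0.588
grasp_force: 0.0
time_s: 1.55
eef_pos: [0.4199, 0.1062, 0.2107]
eef_rot: [0.0, 0.168, 0.986, -0.0]
wrist_force: [-1.4, 0.7, 0.2]
opening: 0.586
grasp_force: 0.0
time_s: 2.3
eef_pos: [0.5303, -0.1035, 0.2099]
eef_rot: [-0.001, 0.083, 0.997, 0.001]
wrist_force: [0.4, 0.6, -0.7]
opening: 0.586
grasp_force: 0.0
target [ 0.5323 -0.105   0.026 ] at [ 0.5303 -0.1035  0.2099] yawy 80.51 jig [-83.9  -3.7] t 2.3 F [ 0.4  0.6 -0.7] op 50.1
shares [-0.013 -0.007  0.92 ] twist 0.001 q6 -1.82
```

```bash
python3 -m handwheel '[[[-0.013,-0.007,0.3,0],[-0.013,-0.007,0.6,0],[-0.013,-0.007,0.85,0],[-0.013,-0.007,0.92,0],[-0.013,-0.007,0.92,0],[-0.013,-0.007,0.92,0]]]' && python3 -m handwheel '[[[0,0,0,0],[0,0,0,0],[0,0,0,0],[0,0,0,0],[0,0,0,0],[0,0,0,0]]]' 10 && python3 -m handwheel '[[[0,0,-0.2,0],[0,0,-0.5,0],[0,0,-0.7,0],[0,0,-0.7,0],[0,0,-0.7,0]]]'
python3 go.py .50 -.432 .16 84
```

```text
time_s: 3.05
eef_pos: [0.5348, -0.1076, 0.029]
eef_rot: [0.002, 0.083, 0.997, -0.001]
wrist_force: [-0.2, -0.1, -0.2]
opening: 0.585
grasp_force: 0.0
time_s: 3.8
eef_pos: [0.5328, -0.1074, 0.0264]
eef_rot: [-0.0, 0.083, 0.997, 0.0]
wrist_force: [0.3, 0.0, 0.5]
opening: 0.114
grasp_force: 0.0
time_s: 4.42
eef_pos: [0.5324, -0.1072, 0.1659]
eef_rot: [-0.0, 0.083, 0.997, 0.0]
wrist_force: [0.8, -0.4, 0.4]
opening: 0.113
grasp_force: 0.0
target [ 0.5   -0.432  0.16 ] at [ 0.5324 -0.1072  0.1659] yawy 80.44 jig [-81.5  -7.1] t 4.4 F [ 0.8 -0.4  0.4] op 9.6
shares [-0.11  -1.628  0.029] twist -0.041 q6 -1.82
```

```bash
python3 - <<'E'
from meas import *
b=cam('top');a=cam('scene')
for n,c in(('t',b),('s',a)):
  for k in blobs(c,*R['spacer'],20)[1]: print(n,cv2.contourArea(k),hgt(c,k),rect(c,k,.034))
i=np.hstack([cv2.resize(b['color'][120:270,190:350],(400,375)),cv2.resize(a['color'][100:250,180:340],(400,375))])
cv2.imwrite('pics/p1.png',i[:,:,::-1])
E
```

```text
s 87.5 [ 0.5336 -0.0975  0.0334] (array([535.5944, -96.6216]), (52.897117614746094, 27.50660514831543), -8.330268859863281)
```

View pics/p1.png

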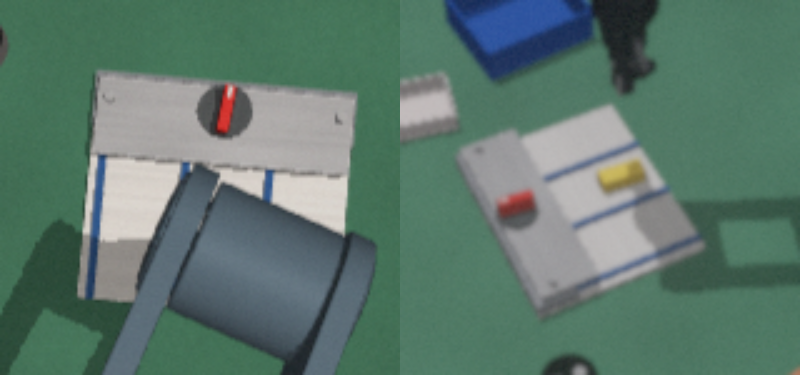

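```bash
python3 - <<'E'
from meas import *
a=cam('scene');o=ctrl.get_obs();p=o['eef_pos']
P=np.linalg.inv(a['pose'])
for dz in(-.008,0,.05):
  q=P@np.r_[p+[0,0,dz],1];r=cv2.projectPoints(q[:3].reshape(1,1,3),np.zeros(3),np.zeros(3),np.array(a['K'],float),np.array(a['distortion'],float))[0].ravel();print(dz,r,q[2])
print(pts(a,[(270,124),(268,130),(270,132),(272,128),(280,128),(266,134),(262,120),(270,110)]))
y=blobs(a,*R['spacer'],20)[1][0];print(y.reshape(-1,2).min(0),y.reshape(-1,2).max(0))
cv2.imwrite('pics/p2.png',cv2.resize(a['color'][70:190,200:360,::-1],(800,600),interpolation=2))
E
```

```text
-0.008 [268.169  141.6348] 1.337555892063445
0 [268.2107 139.8306] 1.3310825892411047
0.05 [268.4815 128.1427] 1.2906244466014776
[[ 0.5383 -0.0896  0.2504]
 [ 0.5384 -0.099   0.2177]
 [ 0.5497 -0.0712  0.2409]
 [ 0.5512 -0.0594  0.2683]
 [ 0.5321 -0.0487  0.2673]
 [ 0.5424 -0.1032  0.1994]
 [ 0.4185 -0.3254  0.0002]
 [ 0.5488 -0.0754  0.321 ]]
[260 165] [276 174]
```

View pics/p2.png

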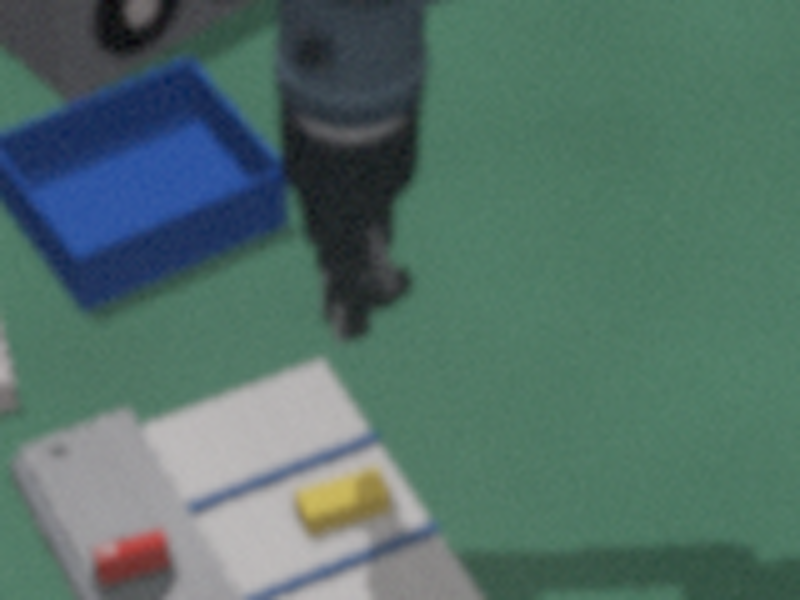

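```bash
python3 - <<'E'
from meas import *
a=cam('scene');b=cam('top')
for n,c in(('s',a),('t',b)):
    v,u=np.mgrid[0:384,0:512];uv=np.c_[u.ravel(),v.ravel()];p=pts(c,uv)
    s=(abs(p[:,0]-.532)<.08)&(abs(p[:,1]+.107)<.09)&(p[:,2]>.12)&(p[:,2]<.28)
    q=p[s];print(n,s.sum())
    for z0 in np.arange(.12,.28,.012):
        r=q[(q[:,2]>=z0)&(q[:,2]<z0+.012)]
        if len(r): print(z0.round(3),len(r),r.min(0)[:2],r.max(0)[:2])
E
```

```text
s 249
0.18 6 [ 0.5295 -0.1161] [ 0.5425 -0.0958]
0.192 24 [ 0.5266 -0.1202] [ 0.5437 -0.0848]
0.204 28 [ 0.5271 -0.1206] [ 0.543  -0.0872]
0.216 10 [ 0.5364 -0.1187] [ 0.5447 -0.0947]
0.228 32 [ 0.5282 -0.1488] [ 0.5483 -0.0721]
0.24 30 [ 0.5292 -0.1577] [ 0.5497 -0.062 ]
0.252 48 [ 0.5184 -0.1465] [ 0.5509 -0.0517]
0.264 44 [ 0.5257 -0.1319] [ 0.5538 -0.0457]
0.276 27 [ 0.5285 -0.1251] [ 0.5544 -0.0429]
t 0
```

```bash
python3 -m handwheel '[[[0,0,0.25,0],[0,0,0.5,0],[0,0,0.66,0],[0,0,0.72,0],[0,0,0.73,0],[0,0,0.73,0],[0,0,0.73,0]]]' 50 && python3 -m handwheel '[[[0,0,0.02,0],[0,0,0.04,0],[0,0,0.06,0],[0,0,0.06,0]]]'  && python3 -m handwheel '[[[0,0,0,0],[0,0,0,0],[0,0,0,0],[0,0,0,0],[0,0,0,0],[0,0,0,0]]]' 10 
python3 go.py .5323 -.105 .002 80.4
```

```text
time_s: 5.55
eef_pos: [0.534, -0.1078, 0.0219]
eef_rot: [0.001, 0.083, 0.997, -0.0]
wrist_force: [0.7, 0.0, -0.5]
opening: 0.587
grasp_force: 0.0
time_s: 6.05
eef_pos: [0.5324, -0.1072, 0.0079]
eef_rot: [-0.001, 0.083, 0.997, 0.0]
wrist_force: [-0.3, 0.2, -0.5]
opening: 0.585
grasp_force: 0.0
time_s: 6.8
eef_pos: [0.5332, -0.1075, 0.0088]
eef_rot: [0.0, 0.083, 0.997, -0.0]
wrist_force: [0.2, 0.2, 5.3]
opening: 0.254
grasp_force: 59.4
target [ 0.5323 -0.105   0.002 ] at [ 0.5332 -0.1075  0.0088] yawy 80.44 jig [-80.7  -7.4] t 6.8 F [0.2 0.2 5.3] op 21.7
shares [0.007 0.012 0.034] twist 0.0 q6 -1.82
```

```bash
python3 -m handwheel '[[[0,0,-0.2,0],[0,0,-0.5,0],[0,0,-0.7,0],[0,0,-0.75,0],[0,0,-0.75,0]]]'
python3 - <<'E'
from meas import *
a=cam('scene')
for k in blobs(a,*R['spacer'],20)[1]: print(cv2.contourArea(k),hgt(a,k),k.reshape(-1,2).min(0),k.reshape(-1,2).max(0))
E
python3 go.py .50 -.432 .16 84
```

```text
time_s: 7.42
eef_pos: [0.5326, -0.1072, 0.1579]
eef_rot: [-0.0, 0.083, 0.997, 0.0]
wrist_force: [-0.5, -0.1, -1.3]
opening: 0.249
grasp_force: 58.9
47.5 [ 0.5519 -0.1034  0.1826] [259 134] [267 143]
target [ 0.5   -0.432  0.16 ] at [ 0.5318 -0.1069  0.1568] yawy 80.44 jig [-82.1  -6.9] t 7.5 F [ 0.3 -0.1 -0.9] op 21.3
shares [-0.113 -1.629 -0.017] twist -0.041 q6 -1.82
```

```bash
python3 -m handwheel '[[[-0.02,-0.25,0,0],[-0.04,-0.5,0,0],[-0.05,-0.75,0,0],[-0.06,-0.85,0,0],[-0.06,-0.85,0,0],[-0.06,-0.85,0,0]]]' && python3 -m handwheel '[[[-0.02,-0.25,0,0],[-0.04,-0.5,0,0],[-0.05,-0.7,0,0],[-0.055,-0.78,0,0],[-0.055,-0.78,0,0],[-0.055,-0.78,0,0]]]' && python3 -m handwheel '[[[0,0,0.2,0],[0,0,0.4,0],[0,0,0.55,0],[0,0,0.63,0],[0,0,0.63,0],[0,0,0.63,0]]]' && python3 -m handwheel '[[[0,0,0,0],[0,0,0,0],[0,0,0,0]]]' 50 && python3 -m handwheel '[[[0,0,-0.2,0],[0,0,-0.5,0],[0,0,-0.7,0],[0,0,-0.75,0],[0,0,-0.75,0]]]'
python3 - <<'E'
from meas import *
a=cam('scene')
for k in blobs(a,*R['spacer'],20)[1]: print('spacer',cv2.contourArea(k),hgt(a,k))
for k in blobs(a,*R['bars'],100)[1]:
    h=hgt(a,k)
    if abs(h[2])<.05: print('bar',h)
E
python3 go.py .5141 .2497 .16 95.4
```

```text
time_s: 8.22
eef_pos: [0.5162, -0.2753, 0.1573]
eef_rot: [-0.001, 0.083, 0.997, 0.001]
wrist_force: [-0.3, 1.0, -0.4]
opening: 0.25
grasp_force: 59.0
time_s: 8.98
eef_pos: [0.502, -0.4306, 0.1583]
eef_rot: [-0.0, 0.082, 0.997, 0.001]
wrist_force: [-0.8, -0.1, -1.3]
opening: 0.25
grasp_force: 59.0
time_s: 9.72
eef_pos: [0.5024, -0.4333, 0.0342]
eef_rot: [0.001, 0.083, 0.997, -0.001]
wrist_force: [-0.1, -0.7, -0.4]
opening: 0.25
grasp_force: 59.1
time_s: 10.1
eef_pos: [0.5016, -0.433, 0.033]
eef_rot: [0.0, 0.083, 0.997, -0.0]
wrist_force: [0.2, 0.7, -0.5]
opening: 0.585
grasp_force: 0.0
time_s: 10.72
eef_pos: [0.5014, -0.4327, 0.1824]
eef_rot: [0.0, 0.083, 0.997, -0.0]
wrist_force: [-0.6, -0.5, -1.2]
opening: 0.585
grasp_force: 0.0
spacer 74.5 [ 0.5037 -0.4253  0.027 ]
bar [0.465  0.3405 0.0149]
bar [0.516  0.2541 0.0149]
target [0.5141 0.2497 0.16  ] at [ 0.5009 -0.432   0.1809] yawy 80.44 jig [ -83.9 -333.5] t 10.8 F [-0.3  0.  -0.5] op 49.8
shares [0.501 3.372 0.11 ] twist -0.174 q6 -2.29
```

```bash
python3 -m handwheel '[[[0.04,0.28,0,0],[0.08,0.55,0,0],[0.12,0.78,0,0],[0.143,0.84,0,0],[0.143,0.84,0,0]]]' && python3 -m handwheel '[[[0.04,0.28,0,0],[0.08,0.55,0,0],[0.12,0.78,0,0],[0.143,0.84,0,0],[0.143,0.84,0,0]]]' && python3 -m handwheel '[[[0.04,0.28,0,0],[0.08,0.55,0,0],[0.12,0.78,0,0],[0.143,0.84,0,0],[0.143,0.84,0,0]]]' 45 && python3 -m handwheel '[[[0.04,0.28,0,0],[0.08,0.55,0,-0.05],[0.12,0.78,0,-0.1],[0.143,0.84,0,-0.175],[0.143,0.84,0,-0.175],[0.143,0.84,0,-0.175]]]' 
python3 go.py .499 .248 .01 95.4
```

```text
time_s: 11.4
eef_pos: [0.5005, -0.2615, 0.1811]
eef_rot: [-0.001, 0.083, 0.997, 0.0]
wrist_force: [-0.2, 0.3, 0.9]
opening: 0.587
grasp_force: 0.0
time_s: 12.02
eef_pos: [0.5009, -0.0926, 0.1822]
eef_rot: [-0.0, 0.083, 0.997, -0.0]
wrist_force: [-0.4, 0.2, 0.5]
opening: 0.579
grasp_force: 0.0
time_s: 12.65
eef_pos: [0.5009, 0.0776, 0.1823]
eef_rot: [-0.0, 0.083, 0.997, -0.0]
wrist_force: [-0.4, 0.3, -0.1]
opening: 0.531
grasp_force: 0.0
time_s: 13.4
eef_pos: [0.501, 0.2472, 0.1823]
eef_rot: [-0.0, -0.046, 0.999, -0.0]
wrist_force: [-0.1, 0.3, 0.1]
opening: 0.53
grasp_force: 0.0
target [0.499 0.248 0.01 ] at [0.501  0.2472 0.1823] yawy 95.25 jig [-144.5  343. ] t 13.4 F [-0.1  0.3  0.1] op 45.3
shares [0.009 0.005 0.862] twist -0.002 q6 -1.42
```

```bash
python3 -m handwheel '[[[0.009,0.005,0.3,0],[0.009,0.005,0.6,0],[0.009,0.005,0.8,0],[0.009,0.005,0.88,0],[0.009,0.005,0.88,0],[0.009,0.005,0.88,0]]]' 
for i in 1 2 ; do python3 -m handwheel '[[[0,0,0.015,0],[0,0,0.03,0],[0,0,0.03,0]]]' | egrep 'pos|force'; done
python3 - <<'E'
from meas import *
a=cam('scene')
cv2.imwrite('pics/p3.png',cv2.resize(a['color'][190:310,280:440,::-1],(800,600),interpolation=2))
E
```

```text
time_s: 14.15
eef_pos: [0.5002, 0.2499, 0.0085]
eef_rot: [0.002, -0.047, 0.999, 0.0]
wrist_force: [1.1, 0.5, 0.0]
opening: 0.526
grasp_force: 0.0
eef_pos: [0.4982, 0.2499, 0.0006]
wrist_force: [0.2, 0.4, -0.0]
grasp_force: 0.0
eef_pos: [0.498, 0.2497, -0.006]
wrist_force: [-0.4, 0.6, -0.3]
grasp_force: 0.0
```

View pics/p3.png

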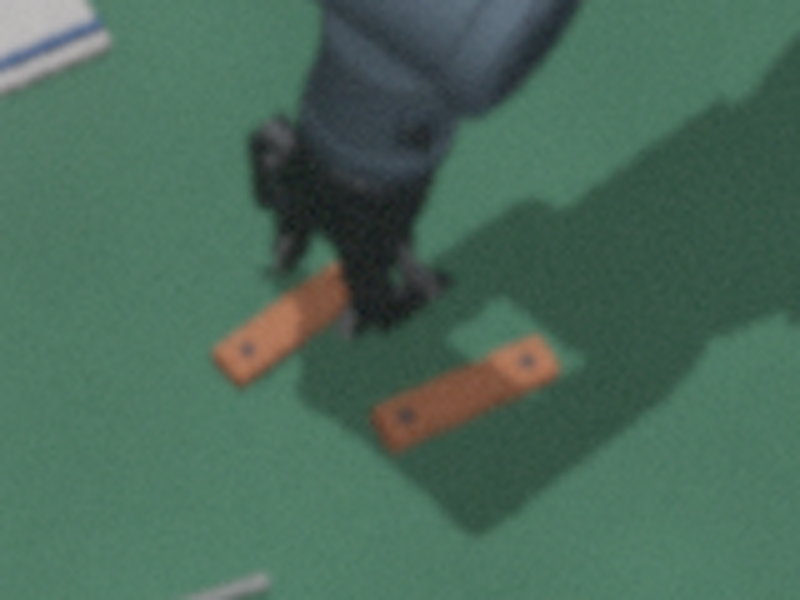

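The fingers straddle the nearer bar, with tips at about (285,270) and (360,325) in the crop and no table contact yet. I'll close here.

```bash
python3 -m handwheel '[[[0,0,0,0],[0,0,0,0],[0,0,0,0],[0,0,0,0],[0,0,0,0]]]' 14 && python3 -m handwheel '[[[0,0,-0.05,0],[0,0,-0.1,0],[0,0,-0.2,0],[0,0,-0.2,0],[0,0,-0.2,0]]]'
python3 - <<'E'
from meas import *
a=cam('scene')
for k in blobs(a,*R['bars'],60)[1]:
    h=hgt(a,k)
    if abs(h[2])<.09: print('bar',h, cv2.contourArea(k))
E
python3 go.py -.09 .1 .1 84.87 j
```

```text
time_s: 15.58
eef_pos: [0.4983, 0.2498, -0.0055]
eef_rot: [0.0, -0.048, 0.999, 0.0]
wrist_force: [0.9, 0.1, 0.4]
opening: 0.161
grasp_force: 0.0
time_s: 16.2
eef_pos: [0.4982, 0.2498, 0.0345]
eef_rot: [0.0, -0.048, 0.999, 0.0]
wrist_force: [0.2, 0.2, -0.1]
opening: 0.163
grasp_force: 0.0
bar [0.4648 0.3402 0.0149] 299.0
bar [0.5258 0.2546 0.0144] 238.0
target [5.335e-01 2.000e-04 1.000e-01] at [0.4979 0.2497 0.0341] yawy 95.48 jig [-147.8  345.2] t 16.2 F [ 0.7 -0.5 -0.8] op 14.3
shares [-0.058 -1.258 -0.33 ] twist 0.123 q6 -1.41
```

```bash
python3 -m handwheel '[[[0,0,0,0],[0,0,0,0],[0,0,0.1,0],[0,0,0.2,0],[0,0,0.23,0],[0,0,0.23,0]]]' 45 && python3 -m handwheel '[[[0,0,0.01,0],[0,0,0.02,0],[0,0,0.03,0],[0,0,0.03,0]]]' && python3 -m handwheel '[[[0,0,0,0],[0,0,0,0],[0,0,0,0],[0,0,0,0],[0,0,0,0]]]' 14 
python3 go.py -.09 .1 .1 84.87 j
```

```text
time_s: 17.0
eef_pos: [0.498, 0.2498, -0.0118]
eef_rot: [-0.0, -0.048, 0.999, -0.0]
wrist_force: [0.9, -0.2, -0.8]
opening: 0.524
grasp_force: 0.0
time_s: 17.5
eef_pos: [0.4982, 0.2498, -0.0175]
eef_rot: [-0.0, -0.048, 0.999, -0.0]
wrist_force: [0.3, -0.8, -0.1]
opening: 0.524
grasp_force: 0.0
time_s: 18.12
eef_pos: [0.4986, 0.2499, -0.0172]
eef_rot: [0.0, -0.048, 0.999, 0.0]
wrist_force: [-0.8, 0.2, 5.4]
opening: 0.263
grasp_force: 59.9
target [5.335e-01 2.000e-04 1.000e-01] at [ 0.4986  0.2499 -0.0172] yawy 95.48 jig [-147.1  345.6] t 18.1 F [-0.8  0.2  5.4] op 22.5
shares [-0.055 -1.259 -0.586] twist 0.123 q6 -1.41
```

```bash
python3 -m handwheel '[[[0,0,-0.1,0],[0,0,-0.25,0],[0,0,-0.4,0],[0,0,-0.5,0],[0,0,-0.5,0]]]' && python3 -m handwheel '[[[-0.03,-0.25,0,0.03],[-0.05,-0.5,0,0.06],[-0.08,-0.75,0,0.09],[-0.1,-0.9,0,0.123],[-0.1,-0.9,0,0.123],[-0.1,-0.9,0,0.123],[-0.1,-0.9,0,0.123]]]'
python3 go.py -.0755 .011 .08 84.87 j
```

```text
time_s: 18.75
eef_pos: [0.4997, 0.2502, 0.0848]
eef_rot: [0.002, -0.048, 0.999, 0.0]
wrist_force: [0.3, 0.6, -2.4]
opening: 0.257
grasp_force: 59.3
time_s: 19.62
eef_pos: [0.5347, 0.0736, 0.082]
eef_rot: [-0.001, 0.044, 0.999, 0.0]
wrist_force: [0.5, -0.6, -2.5]
opening: 0.266
grasp_force: 38.8
target [ 0.54   -0.0897  0.08  ] at [0.5347 0.0736 0.082 ] yawy 85.0 jig [-95.4 173.2] t 19.6 F [ 0.5 -0.6 -2.5] op 22.7
shares [-0.097 -0.811  0.01 ] twist 0.002 q6 -1.57
```

```bash
python3 -m handwheel '[[[-0.03,-0.25,0,0],[-0.06,-0.5,0,0],[-0.08,-0.7,0,0],[-0.097,-0.81,0,0],[-0.097,-0.81,0,0],[-0.097,-0.81,0,0]]]'
python3 - <<'E'
from meas import *
from go import *
a=cam('scene')
for k in blobs(a,*R['bars'],30)[1]:
    h=hgt(a,k)
    if abs(h[2])<.15 and h[0]>.3: print('bar',h, cv2.contourArea(k))
cv2.imwrite('pics/p4.png',cv2.resize(a['color'][120:240,190:350,::-1],(800,600),interpolation=2))
E
python3 go.py -.0755 .011 -.0065 84.87 j
```

```text
time_s: 20.38
eef_pos: [0.5401, -0.0892, 0.0823]
eef_rot: [-0.0, 0.044, 0.999, 0.0]
wrist_force: [-0.3, 0.8, -2.7]
opening: 0.259
grasp_force: 64.3
bar [0.4669 0.3404 0.0151] 297.5
bar [ 0.5748 -0.0879  0.1136] 91.5
target [ 0.54   -0.0897 -0.0065] at [ 0.5402 -0.0891  0.0823] yawy 85.0 jig [-75.4  11.6] t 20.4 F [ 0.1 -0.5 -2.7] op 21.9
shares [ 0.    -0.003  0.444] twist 0.002 q6 -1.86
```

View pics/p4.png

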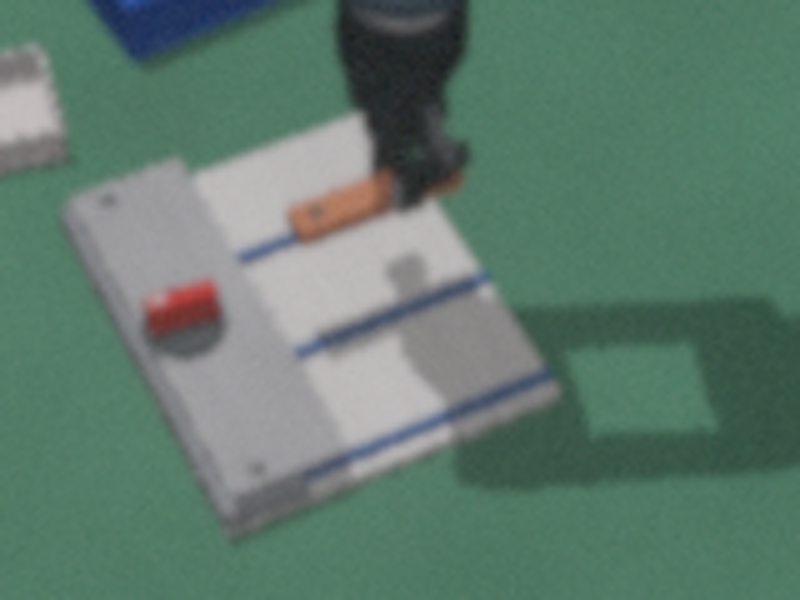

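The bar is held level and aligned over channel 2, at about (340,205) in the crop. Next I lower it.

```bash
python3 -m handwheel '[[[0,-0.003,0.15,0],[0,-0.003,0.3,0],[0,-0.003,0.4,0],[0,-0.003,0.43,0],[0,-0.003,0.44,0],[0,-0.003,0.443,0],[0,-0.003,0.443,0]]]' && python3 -m handwheel '[[[-0.06,0,0,0],[-0.12,0,0,0],[-0.17,0,0,0],[-0.2,0,0,0],[-0.22,0,0,0],[-0.22,0,0,0]]]'
python3 go.py -.0255 .011 -.0065 84.87 j
```

```text
time_s: 21.3
eef_pos: [0.541, -0.0913, -0.0053]
eef_rot: [0.001, 0.044, 0.999, -0.0]
wrist_force: [0.2, -0.1, -2.5]
opening: 0.257
grasp_force: 64.2
time_s: 22.05
eef_pos: [0.5842, -0.095, -0.0063]
eef_rot: [-0.0, 0.044, 0.999, 0.0]
wrist_force: [0.0, 0.3, -3.5]
opening: 0.257
grasp_force: 64.2
target [ 0.5898 -0.0942 -0.0065] at [ 0.5842 -0.095  -0.0063] yawy 84.92 jig [-31.    9.7] t 22.1 F [ 0.   0.3 -3.5] op 21.9
shares [-0.028  0.007  0.001] twist 0.001 q6 -1.84
```

```bash
python3 -m handwheel '[[[-0.01,0,0.005,0],[-0.02,0,0.005,0],[-0.025,0,0.005,0],[-0.025,0,0.005,0]]]' |egrep 'pos|force'
python3 -m handwheel '[[[-0.005,0,0,0],[-0.01,0,0,0],[-0.01,0,0,0]]]'|egrep 'pos|force'
python3 -m handwheel '[[[-0.005,0,0,0],[-0.01,0,0,0],[-0.01,0,0,0]]]'|egrep 'pos|force'
python3 go.py -.0255 .011 -.0065 84.87 j
```

```text
eef_pos: [0.5893, -0.0955, -0.0071]
wrist_force: [0.2, 0.3, -2.1]
grasp_force: 64.3
eef_pos: [0.5893, -0.0955, -0.0071]
wrist_force: [-8.1, -0.0, 6.1]
grasp_force: 65.2
eef_pos: [0.5892, -0.0954, -0.0071]
wrist_force: [-16.4, -0.9, 13.2]
grasp_force: 66.1
target [ 0.5898 -0.0942 -0.0065] at [ 0.5892 -0.0954 -0.0071] yawy 84.95 jig [-25.9   9.7] t 23.3 F [-16.4  -0.9  13.2] op 21.9
shares [-0.002  0.007 -0.003] twist 0.001 q6 -1.84
```

```bash
python3 -m handwheel '[[[0.015,0,0,0],[0.02,0,0,0]]]'|egrep 'pos|force' && python3 -m handwheel '[[[0,0,0,0],[0,0,0,0],[0,0,0,0]]]' 45 |egrep 'pos|force' && python3 -m handwheel '[[[0,0,-0.05,0],[0,0,-0.15,0],[0,0,-0.25,0],[0,-0.1,-0.25,0],[0,-0.2,-0.25,0],[0,-0.2,-0.25,0]]]' && python3 -m handwheel '[[[0,0,0,0],[0,0,0,0],[0,0,0,0],[0,0,0,0]]]' 0
python3 go.py -.012 -.03 -.0055 84.87 j
```

```text
eef_pos: [0.5893, -0.0955, -0.0071]
wrist_force: [1.0, 0.1, -1.4]
grasp_force: 64.3
eef_pos: [0.5895, -0.0954, -0.007]
wrist_force: [-1.2, -0.2, -0.0]
grasp_force: 0.0
time_s: 24.68
eef_pos: [0.5849, -0.1376, 0.0423]
eef_rot: [-0.0, 0.046, 0.999, 0.0]
wrist_force: [-0.3, 0.5, 0.7]
opening: 0.53
grasp_force: 0.0
time_s: 25.18
eef_pos: [0.5856, -0.1349, 0.0428]
eef_rot: [-0.0, 0.044, 0.999, 0.0]
wrist_force: [-0.6, 1.3, -0.1]
opening: -0.003
grasp_force: 0.0
target [ 0.5996 -0.1362 -0.0055] at [ 0.5856 -0.1349  0.0428] yawy 84.94 jig [-26. -30.] t 25.2 F [-0.6  1.3 -0.1] op -0.3
shares [-0.07  -0.     0.242] twist 0.001 q6 -1.91
```

```bash
python3 -m handwheel '[[[-0.07,0,0.1,0],[-0.07,0,0.2,0],[-0.07,0,0.23,0],[-0.07,0,0.242,0],[-0.07,0,0.242,0]]]' |egrep 'pos|force'
python3 -m handwheel '[[[0,0.02,0,0],[0,0.04,0,0],[0,0.05,0,0],[0,0.05,0,0]]]' |egrep 'pos|force'
python3 -m handwheel '[[[0,0.01,0,0],[0,0.02,0,0],[0,0.03,0,0],[0,0.03,0,0]]]' |egrep 'pos|force'
python3 -m handwheel '[[[0,0.01,0,0],[0,0.02,0,0],[0,0.03,0,0],[0,0.03,0,0]]]' |egrep 'pos|force'
python3 go.py -.012 -.03 -.0055 84.87 j
```

```text
eef_pos: [0.5995, -0.1366, -0.0053]
wrist_force: [-0.9, -0.2, 0.8]
grasp_force: 0.0
eef_pos: [0.6005, -0.1263, -0.0054]
wrist_force: [0.4, -0.3, 0.6]
grasp_force: 0.0
eef_pos: [0.6009, -0.1205, -0.0055]
wrist_force: [0.6, -0.1, 0.0]
grasp_force: 0.0
eef_pos: [0.6014, -0.1144, -0.0055]
wrist_force: [-0.6, -0.6, 0.2]
grasp_force: 0.3
target [ 0.5996 -0.1362 -0.0055] at [ 0.6014 -0.1144 -0.0055] yawy 84.92 jig [-12.1  -8.2] t 27.3 F [-0.6 -0.6  0.2] op 0.1
shares [-0.    -0.109 -0.   ] twist 0.001 q6 -1.86
```

```bash
for i in 1 2; do python3 -m handwheel '[[[0,0.01,0,0],[0,0.02,0,0],[0,0.03,0,0],[0,0.03,0,0]]]' |egrep 'pos|wrist'; done
python3 - <<'E'
from meas import *
from go import *
a=cam('scene')
for k in blobs(a,*R['bars'],30)[1]:
    h=hgt(a,k)
    if abs(h[2])<.15 and h[0]>.3: print('bar',h, cv2.contourArea(k))
cv2.imwrite('pics/p5.png',cv2.resize(a['color'][120:240,190:350,::-1],(800,600),interpolation=2))
E
python3 go.py -.012 -.03 -.0055 84.87 j
```

```text
eef_pos: [0.6019, -0.1113, -0.0048]
wrist_force: [-4.3, -9.8, 3.8]
eef_pos: [0.6023, -0.11, -0.0032]
wrist_force: [-12.1, -25.6, 11.1]
bar [0.4651 0.3401 0.0148] 297.5
bar [ 0.5959 -0.0834  0.0254] 95.0
target [ 0.5996 -0.1362 -0.0055] at [ 0.6023 -0.11   -0.0032] yawy 84.93 jig [-11.6  -3.7] t 28.4 F [-12.4 -25.4  11.6] op -0.3
shares [ 0.002 -0.132  0.013] twist 0.001 q6 -1.84
```

View pics/p5.png

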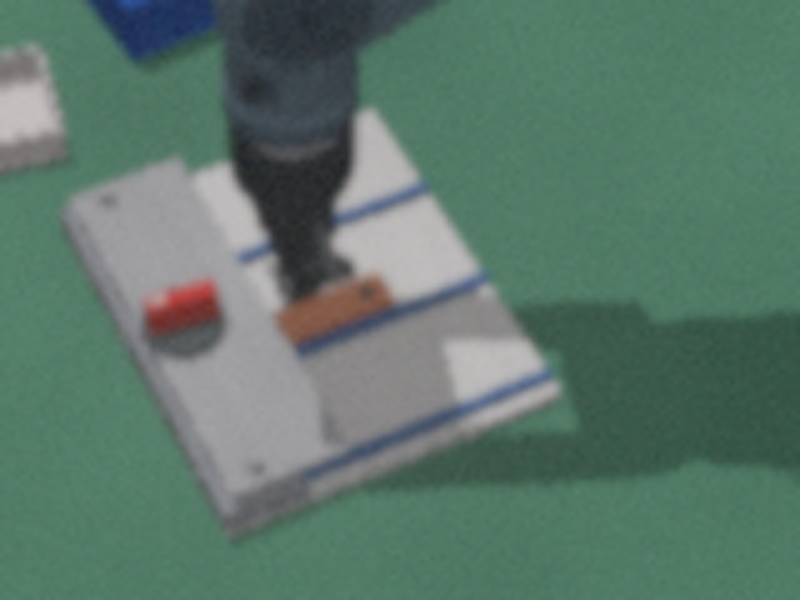

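```bash
python3 -m handwheel '[[[0,-0.08,0,0],[0,-0.12,0,0],[0,-0.12,-0.15,0],[0,-0.12,-0.25,0],[0.2,0,-0.25,0],[0.4,0.06,-0.25,0],[0.4,0.06,-0.25,0],[0.4,0.06,-0.25,0]]]'
python3 go.py -.092 .018 -.0045 84.87 j
```

```text
time_s: 29.35
eef_pos: [0.525, -0.0837, 0.0453]
eef_rot: [0.001, 0.044, 0.999, -0.0]
wrist_force: [-0.9, -0.2, -0.1]
opening: -0.001
grasp_force: 0.0
target [ 0.5242 -0.0812 -0.0045] at [ 0.525  -0.0837  0.0453] yawy 84.94 jig [-90.9  15.6] t 29.4 F [-0.9 -0.2 -0.1] op -0.1
shares [0.006 0.012 0.249] twist 0.001 q6 -1.86
```

```bash
python3 -m handwheel '[[[0.006,0.012,0.1,0],[0.006,0.012,0.2,0],[0.006,0.012,0.24,0],[0.006,0.012,0.249,0],[0.006,0.012,0.249,0]]]' |egrep 'pos|wrist'
python3 -m handwheel '[[[-0.02,0,0,0],[-0.04,0,0,0],[-0.05,0,0,0],[-0.05,0,0,0]]]' |egrep 'pos|wrist'
python3 -m handwheel '[[[-0.01,0,0,0],[-0.02,0,0,0],[-0.03,0,0,0],[-0.03,0,0,0]]]' |egrep 'pos|wrist'
python3 go.py -.092 .018 -.0045 84.87 j
```

```text
eef_pos: [0.5237, -0.0815, -0.0048]
wrist_force: [-0.3, -0.3, -0.3]
eef_pos: [0.5331, -0.0821, -0.0052]
wrist_force: [0.7, 0.7, 0.2]
eef_pos: [0.539, -0.0826, -0.0053]
wrist_force: [1.2, 0.1, 0.1]
target [ 0.5242 -0.0812 -0.0045] at [ 0.539  -0.0826 -0.0053] yawy 84.91 jig [-77.1  18. ] t 31.0 F [1.2 0.1 0.1] op 0.2
shares [ 0.075  0.    -0.004] twist 0.001 q6 -1.85
```

```bash
python3 -m handwheel '[[[-0.01,0,0,0],[-0.01,0,0,0]]]' |egrep 'pos|wrist'
python3 -m handwheel '[[[-0.01,0,0,0],[-0.01,0,0,0]]]' |egrep 'pos|wrist'
python3 -m handwheel '[[[-0.01,0,0,0],[-0.01,0,0,0]]]' |egrep 'pos|wrist'
python3 go.py -.092 .018 -.0045 84.87 j
```

```text
eef_pos: [0.5398, -0.0825, -0.0056]
wrist_force: [-5.5, -0.9, 3.2]
eef_pos: [0.5398, -0.0823, -0.006]
wrist_force: [-10.9, -0.8, 7.9]
eef_pos: [0.5397, -0.0821, -0.0064]
wrist_force: [-17.3, -0.1, 11.5]
target [ 0.5242 -0.0812 -0.0045] at [ 0.5397 -0.0821 -0.0064] yawy 84.96 jig [-76.4  18.5] t 31.7 F [-17.3  -0.1  11.5] op 0.0
shares [ 0.078 -0.002 -0.009] twist 0.001 q6 -1.85
```

```bash
python3 -m handwheel '[[[0.06,0,0,0],[0.06,0,-0.15,0],[0.06,0,-0.4,0],[0.06,0,-0.6,0],[0.06,0,-0.6,0]]]' 45 |egrep 'pos|wrist'
python3 -m handwheel '[[[0.06,0.2,0,0],[0.13,0.45,0,0],[0.18,0.69,0,0],[0.18,0.69,0,0],[0.18,0.69,0,0]]]' |egrep 'pos|wrist'
python3 -m handwheel '[[[0.06,0.2,0,0],[0.13,0.45,0,0],[0.18,0.69,0,0],[0.18,0.69,0,0],[0.18,0.69,0,0]]]' |egrep 'pos|wrist'
python3 -m handwheel '[[[0.06,0.2,0,0],[0.13,0.45,0,0],[0.18,0.69,0,0.02],[0.18,0.69,0,0.02],[0.18,0.69,0,0.02]]]' |egrep 'pos|wrist'
python3 - <<'E'
from meas import *
from go import *
a=cam('scene');b=cam('top')
for n,c in(('s',a),('t',b)):
  for k in blobs(c,*R['bars'],30)[1]:
    h=hgt(c,k)
    if abs(h[2])<.15 and h[0]>.3: print('bar',n,h, cv2.contourArea(k),rect(c,k,.014),((rect(c,k,.024)[0]/1e3-O)@np.c_[ex,ey]*1e3).round(1),rect(c,k,.024)[1:])
E
python3 go.py .448 .339 -.0175 83.4
```

```text
eef_pos: [0.5362, -0.0831, 0.1188]
wrist_force: [-0.1, -0.9, -0.5]
eef_pos: [0.5091, 0.0584, 0.114]
wrist_force: [-0.6, -1.0, 1.0]
eef_pos: [0.4861, 0.198, 0.1143]
wrist_force: [-0.6, 0.3, 0.8]
eef_pos: [0.4627, 0.3382, 0.1143]
wrist_force: [1.1, 0.8, 0.6]
bar s [0.4663 0.3404 0.0147] 296.0 (array([463.4176, 339.8878]), (111.78702545166016, 26.28099250793457), -6.525077819824219) [-185.5  435.1] ((110.80804443359375, 26.050832748413086), -6.525054931640625)
bar s [ 0.5942 -0.0829  0.0247] 82.0 (array([584.9307, -89.8133]), (68.62482452392578, 20.67470932006836), -3.9138336181640625) [-27.5  21.7] ((68.02381134033203, 20.493648529052734), -3.9138336181640625)
bar t [0.48   0.3345 0.0154] 301.5 (array([463.0307, 337.2506]), (110.59833526611328, 25.631052017211914), -6.487823486328125) [-189.4  426.3] ((109.70529174804688, 25.424091339111328), -6.4878082275390625)
bar t [ 0.5902 -0.0873  0.0258] 256.5 (array([591.4372, -87.5329]), (79.41960906982422, 23.76420021057129), -5.0782318115234375) [-24.8  18. ] ((78.7782974243164, 23.572317123413086), -5.078216552734375)
target [ 0.448   0.339  -0.0175] at [0.4627 0.338  0.1145] yawy 83.06 jig [-190.7  430.1] t 34.3 F [-0.  -0.   0.6] op 44.5
shares [ 0.073 -0.004  0.66 ] twist -0.004 q6 -1.03
```

```bash
python3 -m handwheel '[[[0.073,-0.004,0.2,0],[0.073,-0.004,0.4,0],[0.073,-0.004,0.58,0],[0.073,-0.004,0.64,0],[0.073,-0.004,0.66,0],[0.073,-0.004,0.66,0],[0.073,-0.004,0.66,0]]]' |egrep 'pos|wrist' && python3 -m handwheel '[[[0,0,0,0],[0,0,0,0],[0,0,0,0],[0,0,0,0],[0,0,0,0]]]' 14 && python3 -m handwheel '[[[0,0,-0.1,0],[0,0,-0.25,0],[0,0,-0.4,0],[0,0,-0.5,0],[0,0,-0.5,0]]]'
python3 go.py -.0755 .096 .08 84.87 j
```

```text
eef_pos: [0.4486, 0.3414, -0.0159]
wrist_force: [0.1, 0.6, -0.3]
time_s: 35.83
eef_pos: [0.4482, 0.3413, -0.0162]
eef_rot: [0.001, 0.059, 0.998, 0.0]
wrist_force: [-0.7, -1.0, 6.3]
opening: 0.257
grasp_force: 59.6
time_s: 36.45
eef_pos: [0.4488, 0.3416, 0.0852]
eef_rot: [0.002, 0.059, 0.998, 0.001]
wrist_force: [0.4, 0.2, -3.2]
opening: 0.263
grasp_force: 59.4
target [ 0.5476 -0.005   0.08  ] at [0.4488 0.3416 0.0852] yawy 83.2 jig [-204.9  432.4] t 36.5 F [ 0.4  0.2 -3.2] op 22.5
shares [-0.696 -1.663  0.025] twist -0.019 q6 -1.01
```

```bash
python3 -m handwheel '[[[-0.09,-0.2,0,0],[-0.2,-0.45,0,0],[-0.3,-0.7,0,0],[-0.35,-0.83,0,-0.02],[-0.35,-0.83,0,-0.02],[-0.35,-0.83,0,-0.02]]]' && python3 -m handwheel '[[[-0.08,-0.2,0,0],[-0.18,-0.45,0,0],[-0.28,-0.7,0,0],[-0.33,-0.83,0,0],[-0.33,-0.83,0,0],[-0.33,-0.83,0,0]]]'
python3 - <<'E'
from meas import *
a=cam('scene')
for k in blobs(a,*R['bars'],30)[1]:
    h=hgt(a,k)
    if abs(h[2])<.15 and h[0]>.3: print('bar',h, cv2.contourArea(k))
E
python3 go.py -.0755 .096 -.0055 84.87 j
```

```text
time_s: 37.2
eef_pos: [0.4965, 0.1681, 0.082]
eef_rot: [-0.001, 0.045, 0.999, 0.0]
wrist_force: [-0.2, 0.1, -2.4]
opening: 0.257
grasp_force: 59.6
time_s: 37.95
eef_pos: [0.5477, -0.0019, 0.0822]
eef_rot: [-0.001, 0.044, 0.999, 0.0]
wrist_force: [-0.4, 1.5, -2.3]
opening: 0.256
grasp_force: 59.8
bar [ 0.5936 -0.0076  0.1118] 205.5
target [ 0.5476 -0.005  -0.0055] at [ 0.5476 -0.0017  0.0823] yawy 85.01 jig [-75.8  99.3] t 38.0 F [ 0.5  0.1 -2.9] op 21.9
shares [-0.002 -0.017  0.439] twist 0.002 q6 -1.7
```

```bash
python3 -m handwheel '[[[0,-0.017,0.15,0],[0,-0.017,0.3,0],[0,-0.017,0.4,0],[0,-0.017,0.43,0],[0,-0.017,0.437,0],[0,-0.017,0.437,0],[0,-0.017,0.437,0]]]' |egrep 'pos|wrist'&& python3 -m handwheel '[[[-0.06,0,0,0],[-0.12,0,0,0],[-0.17,0,0,0],[-0.2,0,0,0],[-0.22,0,0,0],[-0.22,0,0,0]]]'|egrep 'pos|wrist'
python3 -m handwheel '[[[-0.01,0,0.004,0],[-0.02,0,0.004,0],[-0.025,0,0.004,0],[-0.025,0,0.004,0]]]' |egrep 'pos|wrist'
python3 -m handwheel '[[[-0.005,0,0,0],[-0.01,0,0,0],[-0.01,0,0,0]]]'|egrep 'pos|wrist'
python3 go.py -.0255 .096 -.0062 84.87 j
```

```text
eef_pos: [0.5488, -0.0069, -0.0038]
wrist_force: [0.4, 0.1, -1.6]
eef_pos: [0.5919, -0.0108, -0.0048]
wrist_force: [0.6, -0.4, -2.4]
eef_pos: [0.5969, -0.0112, -0.0055]
wrist_force: [-0.3, 0.5, -2.5]
eef_pos: [0.5974, -0.0112, -0.006]
wrist_force: [-4.9, -1.0, 0.2]
target [ 0.5974 -0.0095 -0.0062] at [ 0.5974 -0.0112 -0.006 ] yawy 84.92 jig [-25.4  94.3] t 40.5 F [-4.9 -1.   0.2] op 22.0
shares [0.001 0.009 0.001] twist 0.001 q6 -1.7
```

```bash
python3 -m handwheel '[[[-0.005,0,0,0],[-0.01,0,0,0],[-0.01,0,0,0]]]'|egrep 'pos|wrist'
python3 -m handwheel '[[[0.015,0,0,0],[0.02,0,0,0]]]'|egrep 'pos|wrist' && python3 -m handwheel '[[[0,0,0,0],[0,0,0,0],[0,0,0,0]]]' 45 |egrep 'pos|wrist' && python3 -m handwheel '[[[0,0,-0.05,0],[0,0,-0.15,0],[0,0,-0.25,0],[0,-0.1,-0.25,0],[0,-0.2,-0.25,0],[0,-0.2,-0.25,0]]]' && python3 -m handwheel '[[[0,0,0,0],[0,0,0,0],[0,0,0,0],[0,0,0,0]]]' 0 |egrep 'open'
python3 go.py -.012 .055 -.0055 84.87 j
```

```text
eef_pos: [0.5973, -0.0112, -0.0061]
wrist_force: [-11.7, 0.1, 4.7]
eef_pos: [0.5972, -0.0113, -0.0054]
wrist_force: [-0.2, 0.3, -2.7]
eef_pos: [0.5973, -0.0113, -0.0052]
wrist_force: [0.4, 0.7, 0.1]
time_s: 42.25
eef_pos: [0.5925, -0.0533, 0.0439]
eef_rot: [-0.001, 0.046, 0.999, -0.0]
wrist_force: [0.8, -0.9, -0.4]
opening: 0.528
grasp_force: 0.0
opening: 0.004
target [ 0.6072 -0.0515 -0.0055] at [ 0.5932 -0.0507  0.0444] yawy 84.94 jig [-26.   54.6] t 42.8 F [ 0.2  0.5 -0. ] op 0.3
shares [-0.07   0.002  0.25 ] twist 0.001 q6 -1.77
```

```bash
python3 -m handwheel '[[[-0.07,0,0.1,0],[-0.07,0,0.2,0],[-0.07,0,0.23,0],[-0.07,0,0.25,0],[-0.07,0,0.25,0]]]' |egrep 'pos|wrist'
python3 -m handwheel '[[[0,0.03,0,0],[0,0.06,0,0],[0,0.08,0,0],[0,0.08,0,0]]]' |egrep 'pos|wrist'
for i in 1 2; do python3 -m handwheel '[[[0,0.01,0,0],[0,0.02,0,0],[0,0.03,0,0],[0,0.03,0,0]]]' |egrep 'pos|wrist'; done
python3 go.py -.012 .085 -.0055 84.87 j
```

```text
eef_pos: [0.6071, -0.0522, -0.0055]
wrist_force: [1.3, -0.2, -0.6]
eef_pos: [0.6087, -0.0359, -0.0053]
wrist_force: [-0.7, -0.6, 0.7]
eef_pos: [0.6092, -0.0303, -0.0055]
wrist_force: [1.4, -1.4, 0.7]
eef_pos: [0.6097, -0.0267, -0.005]
wrist_force: [-2.7, -9.5, 2.9]
target [ 0.6098 -0.0217 -0.0055] at [ 0.6097 -0.0267 -0.005 ] yawy 84.93 jig [-11.7  79.9] t 44.9 F [-2.7 -9.5  2.9] op -0.1
shares [0.002 0.025 0.003] twist 0.001 q6 -1.72
```

Contact with the fence. One more small push, then an end push.

```bash
python3 -m handwheel '[[[0,0.01,0,0],[0,0.02,0,0],[0,0.02,0,0]]]' |egrep 'pos|wrist'
python3 -m handwheel '[[[0,-0.08,0,0],[0,-0.12,0,0],[0,-0.12,-0.15,0],[0,-0.12,-0.25,0],[0.2,0,-0.25,0],[0.4,0.08,-0.25,0],[0.4,0.08,-0.25,0],[0.4,0.08,-0.25,0]]]' |egrep 'pos|wrist'
python3 go.py -.088 .103 -.0045 84.87 j
```

```text
eef_pos: [0.6099, -0.0259, -0.0042]
wrist_force: [-8.1, -22.3, 8.3]
eef_pos: [0.5328, 0.0027, 0.0452]
wrist_force: [0.7, 0.7, 0.0]
target [ 0.5358  0.0031 -0.0045] at [0.5328 0.0027 0.0452] yawy 84.94 jig [-90.9 102.3] t 46.2 F [0.7 0.7 0. ] op -0.1
shares [-0.014  0.003  0.249] twist 0.001 q6 -1.7
```

```bash
python3 -m handwheel '[[[0,0,0.1,0],[0,0,0.2,0],[0,0,0.24,0],[0,0,0.249,0],[0,0,0.249,0]]]' |egrep 'pos|wrist'
python3 -m handwheel '[[[-0.02,0,0,0],[-0.04,0,0,0],[-0.06,0,0,0],[-0.06,0,0,0]]]' |egrep 'pos|wrist'
for i in 1 2 3; do python3 -m handwheel '[[[-0.01,0,0,0],[-0.01,0,0,0]]]' |egrep 'pos|wrist'; done
python3 go.py -.088 .103 -.0045 84.87 j
```

```text
eef_pos: [0.5325, 0.0024, -0.0048]
wrist_force: [-0.2, 0.1, 1.0]
eef_pos: [0.5442, 0.0015, -0.0051]
wrist_force: [0.1, -0.4, -0.0]
eef_pos: [0.5457, 0.0014, -0.0053]
wrist_force: [-0.1, 0.3, 0.1]
eef_pos: [0.5472, 0.0013, -0.0055]
wrist_force: [-2.3, -0.6, 0.5]
eef_pos: [0.5472, 0.0014, -0.0059]
wrist_force: [-9.3, -0.7, 5.6]
target [ 0.5358  0.0031 -0.0045] at [ 0.5472  0.0014 -0.0059] yawy 84.93 jig [-76.5 102.3] t 48.1 F [-9.3 -0.7  5.6] op 0.3
shares [ 0.058  0.003 -0.007] twist 0.001 q6 -1.7
```

```bash
python3 -m handwheel '[[[0.06,0,0,0],[0.06,0,-0.2,0],[0.06,0,-0.5,0],[0.06,0,-0.7,0],[0.06,0,-0.7,0]]]' 40|egrep 'pos|wrist'
python3 -m handwheel '[[[0.06,0.3,0,0],[0.12,0.6,0,0],[0.2,0.9,0,0],[0.2,1,0,0],[0.2,1,0,0]]]' |egrep 'pos|wrist'
cat > chk.py <<'E'
from meas import *
from go import *
a=cam('scene');b=cam('top')
for n,c in(('s',a),('t',b)):
  for nm in('bars','spacer'):
   for k in blobs(c,*R[nm],30)[1]:
    h=hgt(c,k)
    if abs(h[2])<.15 and h[0]>.3: r=rect(c,k,.024);print(nm,n,h, cv2.contourArea(k),'jig',((r[0]/1e3-O)@np.c_[ex,ey]*1e3).round(1),r[1:])
import sys
cv2.imwrite('pics/'+sys.argv[1],np.hstack([cv2.resize(b['color'][130:270,200:345],(400,386)),cv2.resize(a['color'][110:240,190:325],(400,386))])[:,:,::-1])
E
python3 chk.py p6.png; python3 go.py .068 0 .12 79.5 j
```

```text
eef_pos: [0.5407, 0.0015, 0.1389]
wrist_force: [-0.5, -0.4, -0.7]
eef_pos: [0.515, 0.2057, 0.1336]
wrist_force: [-0.5, 0.5, -0.4]
bars s [0.6031 0.0014 0.0246] 94.0 jig [-28.3 106.8] ((68.59784698486328, 20.65150260925293), -5.548896789550781)
bars s [ 0.5943 -0.0828  0.0239] 82.0 jig [-27.9  22.1] ((68.80103302001953, 20.612316131591797), -4.86572265625)
spacer s [ 0.5046 -0.4256  0.0259] 76.5 jig [ -82.  -327.5] ((53.951942443847656, 33.1614875793457), -11.356712341308594)
bars t [ 0.5901 -0.0873  0.0253] 257.5 jig [-24.8  18.1] ((78.81015014648438, 23.61341667175293), -5.3028106689453125)
bars t [ 0.5979 -0.0022  0.0256] 259.0 jig [-24.8 102.9] ((79.03521728515625, 23.430461883544922), -5.075782775878906)
spacer t [ 0.5003 -0.4328  0.0298] 200.0 jig [ -83.8 -336. ] ((58.26891326904297, 24.976131439208984), -10.503250122070312)
target [ 0.6819 -0.1135  0.12  ] at [0.5155 0.2039 0.1339] yawy 84.9 jig [-126.1  301.2] t 49.5 F [ 0.4 -0.6 -0.3] op 39.8
shares [-0.97  -1.506  0.07 ] twist 0.063 q6 -1.32
```

View pics/p6.png

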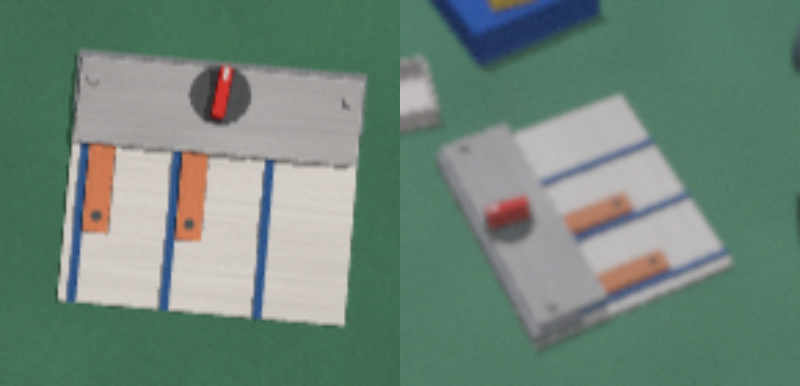

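Top view (left half): both bars sit flush at the fences under the strap, at about (98,190) and (190,198). The spacer is in the bin. Now the knob.

```bash
python3 -m handwheel '[[[-0.13,-0.2,0,0],[-0.26,-0.4,0,0],[-0.4,-0.6,0,0],[-0.485,-0.753,0,0],[-0.485,-0.753,0,0],[-0.485,-0.753,0,0]]]' |egrep 'pos|wrist'
python3 -m handwheel '[[[-0.13,-0.2,0,0],[-0.26,-0.4,0,0],[-0.4,-0.6,0,0.03],[-0.485,-0.753,0,0.063],[-0.485,-0.753,0,0.063],[-0.485,-0.753,0,0.063],[-0.485,-0.753,0,0.063]]]' |egrep 'pos|wrist'
python3 go.py .068 0 .028 79.5 j
```

```text
eef_pos: [0.5984, 0.0453, 0.1342]
wrist_force: [-0.4, -0.0, -0.6]
eef_pos: [0.6817, -0.1106, 0.1347]
wrist_force: [-0.1, -0.3, 0.8]
target [ 0.6819 -0.1135  0.028 ] at [ 0.6817 -0.1106  0.1347] yawy 79.61 jig [67.5  2.8] t 51.1 F [-0.1 -0.3  0.8] op 40.1
shares [-0.004 -0.014  0.533] twist 0.001 q6 -1.72
```

```bash
python3 -m handwheel '[[[-0.004,-0.014,0.15,0],[-0.004,-0.014,0.3,0],[-0.004,-0.014,0.43,0],[-0.004,-0.014,0.5,0],[-0.004,-0.014,0.533,0],[-0.004,-0.014,0.533,0],[-0.004,-0.014,0.533,0]]]' |egrep 'pos|wrist'
python3 -m handwheel '[[[0,0,0,0],[0,0,0,0],[0,0,0,0],[0,0,0,0],[0,0,0,0]]]' 4
python3 go.py .068 0 .028 79.5 j
```

```text
eef_pos: [0.6833, -0.1155, 0.0294]
wrist_force: [0.2, 0.1, 0.3]
time_s: 52.6
eef_pos: [0.6833, -0.1134, 0.029]
eef_rot: [0.001, 0.091, 0.996, 0.001]
wrist_force: [0.6, 6.2, 2.8]
opening: 0.127
grasp_force: 62.7
target [ 0.6819 -0.1135  0.028 ] at [ 0.6833 -0.1134  0.029 ] yawy 79.52 jig [69.4  0.2] t 52.6 F [0.6 6.2 2.8] op 10.9
shares [ 0.007 -0.002  0.005] twist 0.0 q6 -1.73
```

```bash
python3 -m handwheel '[[[0.007,0.01,0.01,0],[0.007,0.01,0.02,0],[0.007,0.01,0.03,0],[0.007,0.01,0.036,0],[0.007,0.01,0.036,0]]]' 
python3 go.py .068 0 .021 79.5 j
```

```text
time_s: 53.22
eef_pos: [0.6833, -0.1134, 0.0222]
eef_rot: [0.002, 0.092, 0.996, -0.0]
wrist_force: [4.7, 1.7, 5.1]
opening: 0.119
grasp_force: 63.2
target [ 0.6819 -0.1135  0.021 ] at [ 0.6833 -0.1134  0.0222] yawy 79.48 jig [69.3  0.2] t 53.2 F [4.7 1.7 5.1] op 10.2
shares [ 0.006 -0.002  0.006] twist -0.0 q6 -1.72
```

```bash
python3 -m handwheel '[[[-0.007,0,0.005,0],[-0.007,0,0.005,0.06],[-0.007,0,0.005,0.12],[-0.007,0,0.005,0.2],[-0.007,0,0.005,0.28],[-0.007,0,0.005,0.36],[-0.007,0,0.005,0.44],[-0.007,0,0.005,0.5],[-0.007,0,0.005,0.5]]]'
python3 go.py .068 0 .021 79.5 j
```

```text
time_s: 54.35
eef_pos: [0.6826, -0.1143, 0.0212]
eef_rot: [-0.0, 0.45, 0.893, -0.001]
wrist_force: [-2.3, -1.0, 11.5]
opening: 0.129
grasp_force: 64.0
target [ 0.6819 -0.1135  0.021 ] at [ 0.6826 -0.1143  0.0212] yawy 36.45 jig [68.7 -0.8] t 54.4 F [-2.3 -1.  11.5] op 11.0
shares [ 0.005 -0.     0.001] twist -0.501 q6 -0.97
```

```bash
python3 -m handwheel '[[[0,0,0,0.1],[0,0,0,0.2],[0,0,0,0.3],[0,0,0,0.4],[0,0,0,0.5],[0,0,-0.003,0.6],[0,0,-0.005,0.7],[0,0,-0.005,0.8],[0,0,-0.005,0.9],[0,0,-0.005,0.95]]]'
python3 -c "
from bench import ctrl;print(ctrl.get_obs()['torque'])"
python3 -m handwheel '[[[0,0,0,0.05],[0,0,0,0.1],[0,0,0,0.14],[0,0,0,0.14]]]'
python3 -c "
from bench import ctrl;print(ctrl.get_obs()['torque'])"
python3 go.py .068 0 .021 79.5 j
```

```text
time_s: 55.6
eef_pos: [0.6804, -0.114, 0.0213]
eef_rot: [-0.001, 0.925, 0.38, -0.002]
wrist_force: [-8.6, -1.3, 12.2]
opening: 0.124
grasp_force: 64.1
[-0.03507283  1.41851307 -0.00822428]
time_s: 56.1
eef_pos: [0.6802, -0.1137, 0.0212]
eef_rot: [-0.001, 0.959, 0.282, -0.003]
wrist_force: [-8.4, 0.1, 13.7]
opening: 0.124
grasp_force: 64.2
[ 0.13034481  1.55188579 -0.0603191 ]
target [ 0.6819 -0.1135  0.021 ] at [ 0.6802 -0.1137  0.0212] yawy -57.2 jig [66.3 -0.4] t 56.1 F [-8.4  0.1 13.7] op 10.6
shares [0.008 0.004 0.001] twist 0.504 q6 0.66
```

```bash
python3 -m handwheel '[[[-0.004,-0.003,0,0.04],[-0.004,-0.003,0,0.08],[-0.004,-0.003,0,0.08]]]' |egrep 'force|pos'
python3 -c "
from bench import ctrl;print(ctrl.get_obs()['torque'])"
python3 -m handwheel '[[[0,0,0,0.04],[0,0,0,0.07],[0,0,0,0.07]]]' |egrep 'force|pos'
python3 -c "
from bench import ctrl;print(ctrl.get_obs()['torque'])"
python3 go.py .068 0 .021 79.5 j
```

```text
eef_pos: [0.6801, -0.1135, 0.0213]
wrist_force: [-5.3, 0.0, 11.1]
grasp_force: 63.9
[0.18929236 1.01030589 0.01258826]
eef_pos: [0.6801, -0.1135, 0.0213]
wrist_force: [-5.8, 0.9, 10.1]
grasp_force: 80.7
[0.16590302 0.89598783 1.73383024]
target [ 0.6819 -0.1135  0.021 ] at [ 0.6801 -0.1135  0.0213] yawy -69.86 jig [66.2 -0.2] t 56.9 F [-5.8  0.9 10.1] op 10.9
shares [0.008 0.003 0.002] twist 0.357 q6 0.88
```

```bash
python3 -m handwheel '[[[0,0,-0.005,-0.03],[0,0,-0.005,-0.03]]]' |egrep 'force|pos'
python3 -m handwheel '[[[0,0,0,0],[0,0,0,0],[0,0,0,0],[0,0,0,0]]]' 40 |egrep 'force|pos'
python3 -m handwheel '[[[0,0,-0.1,0],[0,0,-0.3,0],[0,0,-0.55,0],[0,0,-0.7,0],[0,0,-0.7,0]]]' |egrep 'force|pos'
python3 go.py .45 .25 .18 -70
```

```text
eef_pos: [0.6801, -0.1135, 0.0217]
wrist_force: [-3.9, -0.2, 6.7]
grasp_force: 67.5
eef_pos: [0.6815, -0.1132, 0.0215]
wrist_force: [-0.1, -0.5, -0.2]
grasp_force: 0.0
eef_pos: [0.6844, -0.114, 0.1676]
wrist_force: [0.4, 0.4, 0.6]
grasp_force: 0.0
target [0.45 0.25 0.18] at [ 0.6844 -0.114   0.1676] yawy -67.46 jig [70.5 -0.3] t 58.2 F [0.4 0.4 0.6] op 39.8
shares [-0.384 -2.13  -0.077] twist 0.03 q6 0.84
```

```bash
python3 -m handwheel '[[[-0.05,-0.25,0,0],[-0.1,-0.5,0,0],[-0.15,-0.75,0,0],[-0.19,-1,0,0],[-0.19,-1,0,0],[-0.19,-1,0,0]]]' |egrep 'pos'
python3 -m handwheel '[[[-0.05,-0.25,0,0],[-0.1,-0.5,0,0],[-0.15,-0.75,0,0],[-0.19,-1,0,0],[-0.19,-1,0,0],[-0.19,-1,0,0]]]' |egrep 'pos'
cat >> chk.py <<'E'
for n,c in(('top',b),('scene',a)):
    v,u=np.mgrid[0:384,0:512];p=pts(c,np.c_[u.ravel(),v.ravel()]);j=(p[:,:2]-O)@np.c_[ex,ey]*1e3
    s=(j[:,0]>22)&(j[:,0]<85)&(abs(j[:,1])<115)&(abs(j[:,1])>40)&(p[:,2]>.025)&(p[:,2]<.06)
    print(n,'strap top z',np.median(p[s,2]))
E
python3 chk.py p7.png
```

```text
eef_pos: [0.57, 0.0568, 0.1616]
eef_pos: [0.4594, 0.2262, 0.1619]
bars s [0.6019 0.0019 0.0252] 95.5 jig [-27.8 106.8] ((70.86579132080078, 20.586097717285156), -5.548896789550781)
bars s [ 0.5964 -0.0835  0.0254] 81.0 jig [-27.4  21.7] ((69.93524932861328, 19.90678596496582), -4.858283996582031)
spacer s [ 0.5059 -0.4245  0.0268] 76.5 jig [ -82.  -327.5] ((53.951942443847656, 33.1614875793457), -11.356712341308594)
bars t [ 0.5903 -0.0873  0.0259] 256.5 jig [-24.8  18. ] ((78.7782974243164, 23.572317123413086), -5.078216552734375)
bars t [ 0.5979 -0.0022  0.0252] 260.5 jig [-25.  102.9] ((79.989013671875, 23.430461883544922), -5.075782775878906)
spacer t [ 0.5003 -0.433   0.0297] 199.0 jig [ -83.5 -335.8] ((58.685935974121094, 25.208412170410156), -9.855560302734375)
top strap top z 0.03378652976925134
scene strap top z 0.03272996957943897
```

View pics/p7.png

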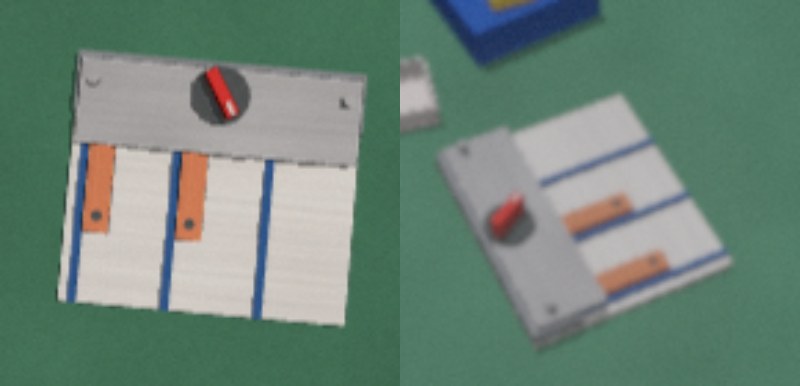

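The wing (tip at about (230,108)) has turned about 150° clockwise. The strap is down, with its top at 33 mm (it would be 38 mm raised), and the bars have not moved. I'm handing in.

```bash
python3 -c "
from bench import ctrl;print(ctrl.hand_in())"
```

```text
the job is handed in; nothing more can be done
None
```

The job is handed in; no verdict came back. The one spacer is in the bin, both busbars present are seated against their fences and the end stop, and the knob is turned to its hard end with the strap held down. The arm took about 60 s.

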